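# Prove a coconut-scraper head's taper fit, then drift it free

### The job

Prove the taper of the new coconut-scraper head before the machine is used: take the head from its bamboo stand and seat its tapered shank in the machine's spindle nose with a twisting push, to and fro, until it is fully tight (its hub no more than 8 mm above the nose) and stays so when let go, never bearing down on the machine or pulling up on it with more than 20 N. Then slide the drift key, straight edge down and without ramming it against the nose, into the cross slot below the seated head and drive it along until it has wedged the head loose, with the hand off the head all the while. Leave the key in the slot with the loosened head standing upright on it in the nose, let go of everything, and do not shift the pot, plate, tumbler or spoon.

Things in the scene. Friction and masses are not known exactly. Their poses are not given: they have to be found in the camera images.
- machine: Fixed coconut-scraper machine: housing 136 x 136 mm, top 40 above the work surface, black switch on its -y side; on it a collar 68 wide up to 52, a rail along x 60 long, 28 wide, top at 58, and an upright round steel nose 44 wide from 58 to 153 with a taper bore from the top and a cross slot along x through its foot. Origin: centre of the underside, on the work surface; z up
- mouth (a point): Centre of the bore's mouth in the nose's top face, 153 mm above the work surface; axes as the machine's. The bore is 26.2 wide here and narrows by 1 mm in 10, as the shank does. GAP means the hub's underside over this point: taper touches at about 18, counts as tight under 8.5 (aim for 7, stay above 4 or the key will not pass under the tang), free at 19 or more
- slot (a point): Middle of the slot's floor, on the bore's axis, 58 mm above the work surface, level with the rail's top; axes as the machine's. The slot is 12 wide and 41 high, goes right through the nose along x and is open at both ends: the key may enter from either. The rail carries the key's straight edge up to 30 mm out from the axis
- sink (a joint): How far the machine has sunk on its rubber feet, m, growing downwards, 0 at rest: 1 mm per 20 N (the head's weight alone gives 0.2 mm). Not more than 1.2 mm before the key is in the slot, nor 1 mm upwards. Too noisy a reading to steer by: mind the force on the hand
- head: Loose scraper head, standing in the stand: round dark steel hub 40 mm wide, 34 tall (grip here, from above), fluted crown over it up to 58; below, a taper shank 28 wide at the hub and 21.2 at 68 below it, then a round-ended tang 10 wide, ending 86 below. About 0.40 kg. Origin: centre of the hub's underside; z up through the crown
- tang (a point): Lower end of the head's tang, on its axis, 86 mm below its origin. Seating: twisted to and fro by about 0.5 rad each way the shank sinks 1 mm per 1.5 to 2 N of push, so 14 to 17 N seat it; pushed straight, 3 to 4 N per mm, and 20 N leave a gap of about 10: too loose. Twisting takes up to 0.7 N m: grip with 40 N or more. Let go, it may creep back 1 mm
- rest: Fixed bamboo stand, 90 x 90 mm, 95 high, with a hole 34 wide in its top; the hub stands on the top, the shank hangs in the hole. It is on one side of the machine and the key on the other; they swap. Origin: centre of the underside
- drift: Loose drift key, lying on its straight lower edge, tip away from the robot: dark wooden handle 100 mm long, 22 wide, 34 tall; steel blade 155 long, 8 thick, 12 high at the tip rising evenly to 35 at the handle; lower edge flush with the handle's underside. Polished, slippery, 0.38 kg, centre of mass 47 ahead of the origin. Origin: under the handle's middle; x to the tip, z up
- drift_tip (a point): Lower front edge of the blade, 205 mm ahead of the key's origin. Straight edge on rail and slot floor, the key meets a tight head's tang with its tip 10 to 35 beyond the bore's axis and frees it at about 110; drive to 120 to 126 (the handle meets the nose at 133). Push 10 to 25 N, dropping when free; 30 mm/s or less; let the handle ride up or down a few mm
- pot: Steel pot with a screw-top lid, 146 mm wide, 128 high with its black knob; bystander, leave alone. Origin: centre of the underside
- plate: Cream ceramic plate, 170 mm wide, 18 high; bystander, leave alone. Origin: centre of the underside
- tumbler: Pink plastic tumbler, 72 mm wide, 105 high; bystander, leave alone. Origin: centre of the underside
- spoon: Bamboo spoon, 200 mm long, lying flat; bystander, leave alone. Origin: under its middle
Mind the look-alikes: they are no part of the job. Leave any green or orange look-alike of the rest alone. Leave any orange look-alike of the head alone.

How it is judged:
On the way, in this order (a step that is already met when the one before it is completed fails the run):
1. the shank is seated and the head, let go, stays seated (z of head in the frame of mouth below 0.0085 m and horizontal distance between head and mouth below 0.003 m and not (contact force between the fingers and head above 0.3 N)), for 0.3 s.
2. the key is in the slot under the head that is still seated (y of drift_tip in the frame of slot between -0.006 and 0.006 m and z of drift_tip in the frame of slot between -0.006 and 0.012 m and horizontal distance between drift_tip and slot below 0.15 m and horizontal distance between drift and slot below 0.2 m and z of head in the frame of mouth below 0.0095 m and not (contact force between the fingers and head above 0.3 N)), for 0.05 s.
3. the key has lifted the head free of the taper (y of drift_tip in the frame of slot between -0.006 and 0.006 m and z of drift_tip in the frame of slot between -0.006 and 0.012 m and horizontal distance between drift_tip and slot below 0.15 m and horizontal distance between drift and slot below 0.2 m and z of head in the frame of mouth above 0.019 m and not (contact force between the fingers and head above 0.3 N)), for 0.2 s.
At the end, for the whole second after the job is handed in: Key in the slot (tip within 6 mm sideways, 6 below to 12 above the floor, 150 of the axis; handle's middle within 200 of it); head loose in the nose: hub 19 to 35 mm over the mouth, within 12 of the axis, 0.2 rad of upright; both at rest (under 20 mm/s) and let go (y of drift_tip in the frame of slot between -0.006 and 0.006 m and z of drift_tip in the frame of slot between -0.006 and 0.012 m and horizontal distance between drift_tip and slot below 0.15 m and horizontal distance between drift and slot below 0.2 m and z of head in the frame of mouth between 0.019 and 0.035 m and horizontal distance between head and mouth below 0.012 m and angle between head's own z axis and vertical below 0.2 rad and linear speed of each of head, drift below 0.02 m/s); the robot touches nothing.
It fails at once if before the key is in, the machine is pushed down so hard that it sinks over 1.2 mm on its feet (more than about 20 N besides the head's weight) (value of joint sink above 0.0012 m and not (y of drift_tip in the frame of slot between -0.006 and 0.006 m and z of drift_tip in the frame of slot between -0.006 and 0.012 m and horizontal distance between drift_tip and slot below 0.15 m and horizontal distance between drift and slot below 0.2 m)).
It fails at once if the machine is pulled up so hard that it rises 1 mm on its feet (20 N) (value of joint sink below -0.001 m).
It fails at once if the hand is on the head while the key is in the slot ((y of drift_tip in the frame of slot between -0.006 and 0.006 m and z of drift_tip in the frame of slot between -0.006 and 0.012 m and horizontal distance between drift_tip and slot below 0.15 m and horizontal distance between drift and slot below 0.2 m) and contact force between the fingers and head above 1 N).
It fails at once if the key is rammed against the machine with more than 40 N before it is in the slot (contact force between drift and machine above 40 N and not (y of drift_tip in the frame of slot between -0.006 and 0.006 m and z of drift_tip in the frame of slot between -0.006 and 0.012 m and horizontal distance between drift_tip and slot below 0.15 m and horizontal distance between drift and slot below 0.2 m)).
It fails at once if the pot, plate, tumbler or spoon is shifted by more than 30 mm (distance of any of pot, plate, tumbler, spoon from where it was at the start of the episode above 0.03 m).
It also fails if it takes over 72 s, if anything falls off the work surface, if the arm or the gripper's body presses on something with over 40 N, if the wrist force passes 120 N, or if a joint passes its speed limit or range.

### The arm

A 7-joint arm with a two-finger parallel gripper is mounted at the origin on the work surface. World frame = base frame: x ahead of the robot, y to its left, z up, the work surface at z = 0. Lengths are in m, angles in rad, forces in N, time in s.
With the tool pointing down it reaches from about 0.375 to 0.925 m from the base axis. Payload 3.1 kg.
Tool frame: the origin (TCP) lies between the finger pads; the fingertips stand 19 mm ahead of it and the grasp point (between the pads) is the TCP; z points along the fingers, y is the line along which they close (so a half turn about z gives the same grasp; the last joint's range is limited). The gripper opens to 85 mm and grips with 20 to 120 N. Pads are 22 mm wide; open, the fingers measure 114 mm over their backs; the gripper's body (76 mm by 85 mm) begins 54 mm behind the grasp point. The pads swing forward as they close: fully open they stand 13 mm farther back than shut.
Start: joints at [-1.277, 0.383, 0.044, 1.598, -0.018, 1.161, -0.05], TCP at [0.248, 0.601, 0.25] pointing down, gripper open.
Joint ranges: [-2.61, 2.61], [-0.41, 2.15], [-1.48, 1.57], [0, 2.5], [-1.57, 4.71], [0.05, 1.97], [-2.85, 2.85]. Speed limits (rad/s): [2.79, 2.79, 3.14, 3.14, 3.14, 3.14, 3.14].

### API

Orientations are given as a unit quaternion [x, y, z, w].
In Python, from bench import move_ptp, movel, move_j, move_gripper, pause, inverse_kinematics, read_camera, camera_params, MotionError, sign_off, look_for, tip_of, read_time_s, read_qpos, read_joint_vel, read_effort, read_eef_pos, read_tcp_rot, read_ft_force, read_ft_torque, read_finger_gap, read_grasp_force gives the robot as it stands. Calls block until the motion is done:
- move_ptp(position, orientation): joint-space move of the TCP to a pose.
- movel(position, orientation=None, speed=0.15): straight line of the TCP; orientation=None keeps the orientation; speed is the mean speed in m/s.
- move_j(angles): joint-space move.
- move_gripper(opening, effort=None): finger opening in m; effort is the grip in N (None keeps the last); returns when the fingers have stopped.
- pause(seconds).
- inverse_kinematics(position, orientation): joint angles nearest the present ones, or None.
- read_camera(name): name is "side" or "top"; returns the picture (400x640x3 uint8, red, green, blue); there is no depth.
- camera_params(name): a dict with "K" (3x3 intrinsics, pixels), "dist_coeffs" ([k1, k2, p1, p2, k3] as OpenCV has them; the pictures are not rectified), "camera_from_world" (4x4, takes a point from world to camera coordinates). Camera axes: x right, y down, z forward; pixel columns grow to the right and rows downward; lengths in m; the calibration is good to about 2 mm. A picture is of the moment at which its call begins. camera_params takes no time and is no camera call.
A pose or a line that the arm cannot do raises MotionError and nothing moves.
- sign_off(): hands the job in; it is judged then, once.
Trained networks look in the newest picture that a camera, given by its name, has taken for a name from the list of things; names that differ only in an ending like _2 or _b are one class to them, and where a whole thing is asked for, a point or a joint stands for the part that bears it (a point fixed in the world has none). Each returns a list of dicts, best first, with "confidence" (0 to 1); they miss things now and then, are a little off and sometimes report something else, mostly with a low value. They report only what shows in the picture. A call takes as long as a camera call. They do not tell look-alikes from the thing itself.
- look_for(camera, name): "at" ([column, row] in pixels, amid what is visible of it).
- tip_of(camera, name): "at" ([column, row] in pixels: a listed point, or the origin of a listed thing).
Readings, each from a call of its own:
- read_time_s(): time.
- read_qpos(): joint angles.
- read_joint_vel(): joint speeds.
- read_effort(): joint torques, N m.
- read_eef_pos(): TCP position.
- read_tcp_rot(): TCP orientation.
- read_ft_force(): force on the tool from outside, world axes, zero at the start.
- read_ft_torque(): the same for the moment, N m.
- read_finger_gap(): finger opening in m.
- read_grasp_force(): force on a finger pad.
Only numpy, scipy, OpenCV 4.12 (cv2) and the standard library are available. Lean on these libraries where they do the work, as an engineer would, in place of code of your own. Each camera call takes 0.05 s, during which the arm holds its last target. There are 200 camera calls.

## Working session

There is one attempt and no reset: what is moved stays moved. The work goes in short steps, each a Python script; the robot and the scene stay as the last script left them, time stands still between calls to the robot, and variables do not carry over. Pictures are saved under pics/ and viewed, at most 10 in all, crops included, and the job is handed in when it is done.

```bash
mkdir -p pics; ls; python3 - <<'E'
from bench import *
import cv2
for c in("top","side"):
    im=read_camera(c); cv2.imwrite(f"pics/{c}0.png",im[:,:,::-1])
    p=camera_params(c);print(c,p)
    for n in("machine","mouth","slot","head","tang","rest","drift","drift_tip","pot","plate","tumbler","spoon"):
        for f in(look_for,tip_of):
            try: print(n,f.__name__,[([round(v) for v in d["at"]],round(d["confidence"],2)) for d in f(c,n)][:4])
            except Exception as e: print(n,f.__name__,e)
print(read_time_s(),read_ft_force(),read_tcp_rot(),read_eef_pos())
E
```

```text
pics
top {'K': array([[408.99476969,   0.        , 325.00029176],
       [  0.        , 408.99476969, 199.44409875],
       [  0.        ,   0.        ,   1.        ]]), 'dist_coeffs': array([0.01175879, 0.        , 0.        , 0.        , 0.        ]), 'camera_from_world': array([[-0.01036341, -0.99993937,  0.00372289,  0.00232586],
       [-0.984836  ,  0.00956195, -0.17322421,  0.55866778],
       [ 0.17317811, -0.00546163, -0.98487538,  1.04741472],
       [ 0.        ,  0.        ,  0.        ,  1.        ]])}
machine call [([327, 201], 0.75)]
machine call [([329, 202], 0.79), ([448, 218], 0.34)]
mouth call []
mouth call [([321, 190], 0.67)]
slot call [([326, 197], 0.76)]
slot call [([325, 195], 0.89)]
head call [([158, 156], 0.54), ([440, 225], 0.31)]
head call [([448, 218], 0.69), ([484, 237], 0.57)]
tang call [([488, 235], 0.89), ([452, 217], 0.36)]
tang call [([487, 156], 0.63), ([473, 237], 0.58)]
rest call [([436, 169], 0.94), ([440, 222], 0.77), ([458, 277], 0.61)]
rest call [([437, 223], 0.71), ([451, 276], 0.58), ([429, 174], 0.57)]
drift call [([214, 208], 0.89)]
drift
[... 1459 characters left out ...]
297, 154], 0.7), ([347, 154], 0.64)]
rest call [([345, 168], 0.87), ([390, 158], 0.85), ([299, 168], 0.7)]
drift call [([329, 322], 0.76)]
drift call [([346, 327], 0.57)]
drift_tip call [([331, 320], 0.83)]
drift_tip call [([350, 144], 0.28), ([252, 213], 0.23)]
pot call [([259, 360], 0.98), ([323, 220], 0.56)]
pot call [([259, 382], 0.75)]
plate call [([250, 208], 0.75)]
plate call [([250, 214], 0.82), ([239, 283], 0.24)]
tumbler call [([293, 121], 0.86)]
tumbler call [([292, 140], 0.6)]
spoon call [([240, 296], 0.96)]
spoon call [([244, 284], 0.73)]
2.5 [-0.10591068 -0.54503611 -0.04576936] [ 1.94616438e-01  9.80879423e-01 -9.84661518e-06 -1.52807356e-05] [0.24818603 0.60076444 0.25026768]
```

View both.

View pics/top0.png

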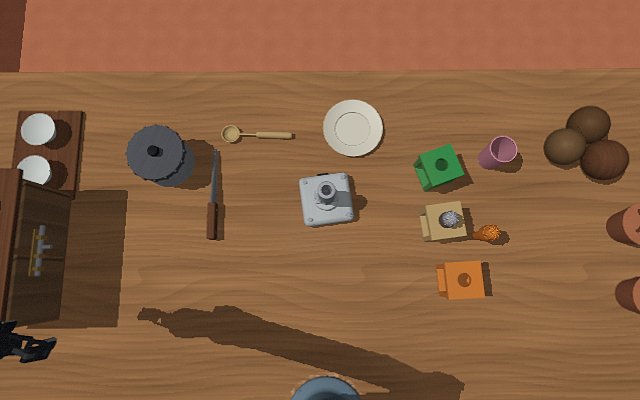

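View pics/side0.png

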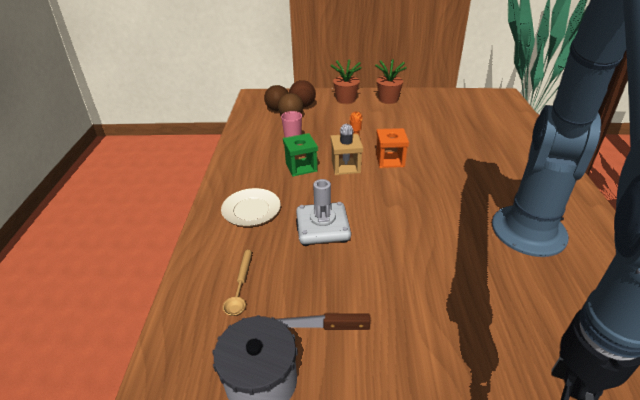

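```bash
cat >h.py <<'E'
from bench import *
import numpy as np, cv2
from scipy.spatial.transform import Rotation as R
from scipy.optimize import least_squares
def cam(c):
    p=camera_params(c);return p["K"],p["dist_coeffs"],p["camera_from_world"]
def proj(c,P):
    K,d,T=cam(c);r,_=cv2.Rodrigues(T[:3,:3])
    return cv2.projectPoints(np.float64(P).reshape(-1,1,3),r,T[:3,3],K,d)[0].reshape(-1,2)
def ray(c,px):
    K,d,T=cam(c);u=cv2.undistortPoints(np.float64([[px]]),K,d).ravel()
    o=-T[:3,:3].T@T[:3,3];return o,T[:3,:3].T@np.r_[u,1]
def atz(c,px,z):
    o,v=ray(c,px);return o+v*(z-o[2])/v[2]
def tri(pt,ps):
    A=[];b=[]
    for c,p in(("top",pt),("side",ps)):
        o,v=ray(c,p);v=v/np.linalg.norm(v);M=np.eye(3)-np.outer(v,v);A.append(M);b.append(M@o)
    return np.linalg.lstsq(np.vstack(A),np.hstack(b),rcond=None)[0]
E
python3 - <<'E'
from h import *
np.set_printoptions(precision=4,suppress=True)
t=cv2.imread("pics/top0.png");s=cv2.imread("pics/side0.png")
def cr(i,x,y,w,h,k):return cv2.resize(i[y:y+h,x:x+w],None,fx=k,fy=k,interpolation=cv2.INTER_CUBIC)
a=cr(t,290,160,80,60,5);b=cr(s,285,170,80,75,4)
c=cr(t,410,195,100,75,4);d=cr(s,325,110,80,75,4)
M=np.zeros((600,800,3),np.uint8)
for im,x,y in((a,0,0),(b,400,0),(c,0,300),(d,400,300)):M[y:y+im.shape[0],x:x+im.shape[1]]=im[:600-y,:800-x]
cv2.imwrite("pics/m1.png",M)
print("nose",atz("top",(327,186),.153),atz("side",(322,185),.153))
print("key handle",atz("top",(212,220),.034),"tip",atz("top",(217,151),.012))
print("stand",atz("top",(446,217),.095),atz("side",(347,142),.095))
print("plate",atz("top",(353,128),.018),"pot",atz("top",(154,151),.128))
E
```

```text
nose [ 0.5735 -0.0079  0.153 ] [ 0.5618 -0.0002  0.153 ]
key handle [0.5081 0.3009 0.034 ] tip [0.707  0.3001 0.012 ]
stand [ 0.5022 -0.3106  0.095 ] [ 0.4898 -0.3062  0.095 ]
plate [ 0.7695 -0.0852  0.018 ] pot [0.6732 0.4279 0.128 ]
```

View pics/m1.png

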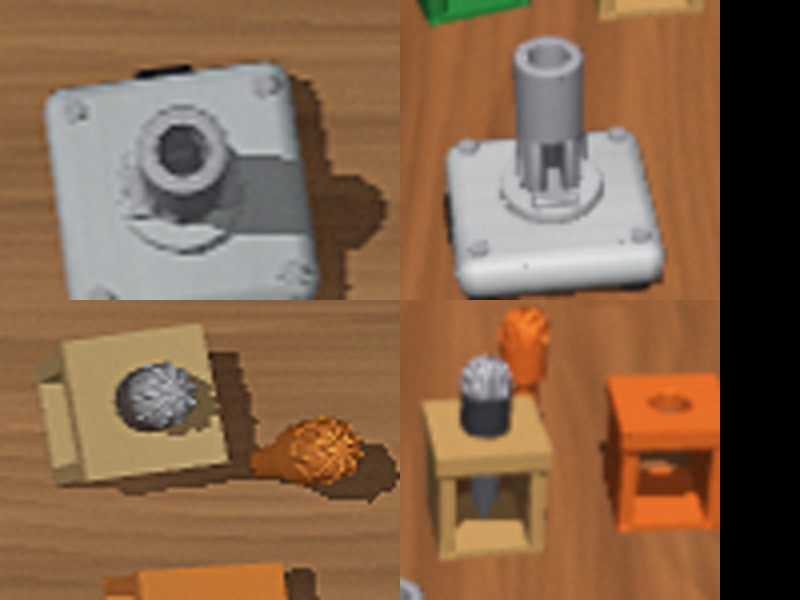

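Top view: machine (327,200) with its switch on the far side, so the slot runs roughly along world y. For the stand there are three candidates: green (440,167), bamboo (446,220) and orange (462,280). The bamboo one fits, and the grey head stands in it at (450,217). The orange head at (488,234) is the look-alike. The key lies at (212,220), with its tip at (217,150).

```bash
python3 - <<'E'
from h import *
np.set_printoptions(precision=4,suppress=True)
T=lambda p,x0,y0,k,ox=0,oy=0:[[(a-ox+.5)/k-.5+x0,(b-oy+.5)/k-.5+y0] for a,b in p]
st=T([(75,112),(268,83),(292,275),(100,297)],290,160,5); nt=T([(182,150)],290,160,5)
ss=T([(468,147),(617,135),(641,238),(479,248)],285,170,4,400); ns=T([(549,56)],285,170,4,400)
print("nose tri",tri(nt[0],ns[0]))
# machine (yaw~90deg): image top-left = world(+x,+y)
def model(p):
    x,y,a,s,sy=p;c=lambda u,v:[x+s*(u*np.cos(a)-v*np.sin(a)),y+s*(u*np.sin(a)+v*np.cos(a)),.041]
    tl,tr,br,bl=c(1,1),c(1,-1),c(-1,-1),c(-1,1)
    n=[x,y,.153]
    return np.vstack([proj("top",[tl,tr,br,bl,n])-np.array(st+nt),proj("side",[tr,br,bl,tl][0:0] or [tr,br,bl,tl,n])-np.array([ss[0],ss[1],ss[2],ss[3],ns[0]])])
f=lambda p:model(p).ravel()
r=least_squares(f,[.57,0,0.1,.055,0]);print("machine",r.x[:4],np.degrees(r.x[2]));print(r.fun.reshape(-1,2).round(1).tolist())
for only in(0,1):
    r2=least_squares(lambda p:np.r_[model(p)[5*only:5*only+5].ravel(),(p[4])],[.57,0,.1,.055,0]);print(only,r2.x)
# key handle mask
for c,box in(("top",(195,190,235,250)),("side",(315,305,385,340))):
    im=cv2.imread(f"pics/{c}0.png");x0,y0,x1,y1=box;q=im[y0:y1,x0:x1]
    h=cv2.cvtColor(q,cv2.COLOR_BGR2HSV);print(c,h[(220-190) if c=="top" else 322-305,::3].tolist())
t=cv2.imread("pics/top0.png");s=cv2.imread("pics/side0.png")
cr=lambda i,x,y,w,h,k:cv2.resize(i[y:y+h,x:x+w],None,fx=k,fy=k,interpolation=cv2.INTER_CUBIC)
M=np.zeros((600,800,3),np.uint8)
M[:600,:300]=cr(t,195,145,50,100,6);M[:270,305:785]=cr(s,270,300,120,45,4)[:270,:480] if 0 else np.pad(cr(s,270,300,120,45,4),((0,90),(0,0),(0,0)))
M[280:600,310:630]=cr(t,425,195,40,40,8)
cv2.imwrite("pics/m2.png",M)
E
```

```text
nose tri [ 0.5633 -0.0052  0.1539]
machine [ 0.5635 -0.0069  0.1216  0.0522] 6.964987620208683
[[0.1, -0.1], [-0.5, 0.8], [0.2, 0.1], [-0.1, 0.7], [0.6, 0.5], [-0.4, 0.2], [-0.0, 0.3], [-0.6, -0.2], [-0.5, 0.6], [-0.5, -0.2]]
0 [ 0.5645 -0.0066  0.12    0.0523  0.    ]
1 [ 0.5624 -0.0073  0.1231  0.0521  0.    ]
top [[14, 132, 151], [15, 139, 149], [15, 135, 151], [15, 137, 149], [12, 139, 117], [12, 150, 100], [10, 149, 91], [9, 140, 31], [15, 135, 87], [13, 144, 83], [14, 140, 148], [14, 138, 144], [14, 136, 146], [13, 135, 147]]
side [[124, 12, 144], [129, 12, 146], [125, 10, 146], [10, 159, 72], [10, 167, 81], [10, 165, 82], [9, 164, 81], [10, 165, 82], [9, 161, 81], [9, 164, 81], [9, 157, 83], [10, 165, 82], [10, 161, 81], [9, 164, 81], [9, 159, 80], [10, 163, 78], [9, 161, 79], [9, 156, 77], [9, 162, 74], [12, 162, 161], [13, 164, 151], [12, 160, 161], [12, 161, 168], [12, 160, 163]]
```

View pics/m2.png

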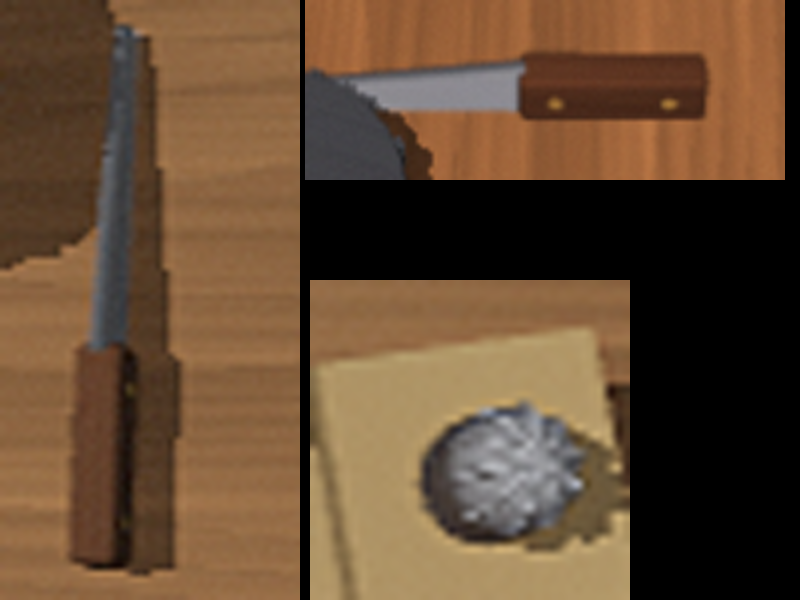

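```bash
python3 - <<'E'
from h import *
np.set_printoptions(precision=4,suppress=True)
T=lambda p,x0,y0,k,ox=0,oy=0:np.array([[(a-ox+.5)/k-.5+x0,(b-oy+.5)/k-.5+y0] for a,b in p])
st=T([(62,345),(200,325),(228,460),(88,483)],410,195,4,0,300)
sd=T([(424,403),(537,396)],325,110,4,400,300)
def m(p):
    x,y,a,_=p;c=lambda u,v:[x+.045*(u*np.cos(a)-v*np.sin(a)),y+.045*(u*np.sin(a)+v*np.cos(a)),.095]
    tl,tr,br,bl=c(1,1),c(1,-1),c(-1,-1),c(-1,1)
    return np.r_[(proj("top",[tl,tr,br,bl])-st).ravel(),(proj("side",[tr,br])-sd).ravel()]
r=least_squares(m,[.5,-.3,.1,0]);print(r.x,r.fun.round(1))
S=r.x
print("hub/crown px pred",proj("top",[[S[0],S[1],.129],[S[0],S[1],.153]]),proj("side",[[S[0],S[1],.129],[S[0],S[1],.153],[S[0],S[1],.095]]))
k=T([(102,345),(94,561)],195,145,6);f,b=[atz("top",p,.034) for p in k]
print("handle front,rear",f,b,np.linalg.norm(f-b),(f+b)/2,np.degrees(np.arctan2(*(f-b)[1::-1])))
t=T([(122,28)],195,145,6)[0];print("tip",atz("top",t,.012))
ks=T([(521,60),(705,58)],270,300,4,305,0);print("side top",[atz("side",p,.034) for p in ks])
# IK & yaw checks
for nm,p in(("rest",[S[0],S[1],.25]),("mach",[.5635,-.0068,.3]),("key",[.51,.3,.2]),("kin",[.5635-.12*.25,-.007+.25,.1]),("kout",[.5635-.0098,.075,.075])):
    for d in range(-180,180,30):
        q=(R.from_euler("z",d,degrees=True)*R.from_euler("x",180,degrees=True)).as_quat();j=inverse_kinematics(p,q)
        print(nm,d,None if j is None else np.round(j,2)[[0,6]],end=";")
    print()
E
```

```text
[ 0.4928 -0.3093  0.1271  0.    ] [-0.  -0.1  0.1  0.1 -0.   1.2 -0.1  0.3 -0.6 -0.  -1.3 -0.1]
hub/crown px pred [[449.7871 218.9727]
 [452.829  217.7125]] [[346.222  131.9912]
 [346.371  125.1114]
 [346.0145 141.4886]]
handle front,rear [0.557  0.3039 0.034 ] [0.4596 0.3037 0.034 ] 0.09737635889581628 [0.5083 0.3038 0.034 ] 0.08519951674753347
tip [0.7122 0.3062 0.012 ]
side top [array([0.5546, 0.3001, 0.034 ]), array([0.4573, 0.2983, 0.034 ])]
rest -180 [-0.46  2.53];rest -150 [1.17 2.36];rest -120 [-0.5 -2.6];rest -90 [-0.5  -2.08];rest -60 [-0.5  -1.55];rest -30 [-0.41 -1.2 ];rest 0 [-0.4 -0.7];rest 30 [-0.25 -0.29];rest 60 [-0.27  0.24];rest 90 [-0.27  0.77];rest 120 [-0.37  1.37];rest 150 [-0.08  1.72];
mach -180 [-0.61  1.62];mach -150 [-0.57  2.14];mach -120 [-0.52  2.65];mach -90 [-1.12 -2.74];mach -60 [-1.12 -2.22];mach -30 [-1.12 -1.7 ];mach 0 [-0.81 -1.46];mach 30 [-0.74 -0.96];mach 60 [-0.71 -0.44];mach 90 [-0.69  0.07];mach 120 [-0.66  0.59];mach 150 [-0.64  1.11];
key -180 [-0.75  1.02];key -150 [-0.69  1.52];key -120 [-0.62  2.02];key -90 [-0.56  2.53];key -60 [-1.56 -2.55];key -30 [-1.56 -2.03];key 0 [-1.11 -1.97];key 30 [-1.05 -1.47];key 60 [-0.99 -0.97];key 90 [-0.94 -0.47];key 120 [-0.87  0.02];key 150 [-0.81  0.52];
kin -180 [-0.66  1.17];kin -150 [-0.59  1.65];kin -120 [-0.52  2.13];kin -90 [-0.45  2.62];kin -60 [-1.43 -2.28];kin -30 [-1.43 -1.76];kin 0 [-0.99 -1.76];kin 30 [-0.93 -1.28];kin 60 [-0.9  -0.78];kin 90 [-0.87 -0.28];kin 120 [-0.8  0.2];kin 150 [-0.73  0.68];
kout -180 [-0.5   1.55];kout -150 [-0.43  2.02];kout -120 [-0.36  2.5 ];kout -90 [0.74 2.24];kout -60 [-1.17 -1.94];kout -30 [-1.17 -1.41];kout 0 [-0.76 -1.41];kout 30 [-0.7  -0.93];kout 60 [-0.71 -0.4 ];kout 90 [-0.67  0.09];kout 120 [-0.62  0.58];kout 150 [-0.57  1.07];
```

```bash
cat >>h.py <<'E'
np.set_printoptions(precision=4,suppress=True)
def Q(d):return (R.from_euler("z",d,degrees=True)*R.from_euler("x",180,degrees=True)).as_quat()
def st(m=""):print(m,"t%.1f"%read_time_s(),"p",np.array(read_eef_pos()),"F",np.round(read_ft_force(),2),"M",np.round(read_ft_torque(),2),"gap %.4f g %.0f"%(read_finger_gap(),read_grasp_force()))
E
python3 - <<'E'
from h import *
S=[.4928,-.3093]
move_ptp([*S,.30],Q(115));st("above")
movel([*S,.115],speed=.25);st("down")
move_gripper(.0,20);st("g1")
move_gripper(.07)
movel([*S,.115],Q(25),speed=.25);st("turn")
move_gripper(.0,20);st("g2")
move_gripper(.0,80);st("g3")
cv2.imwrite("pics/top1.png",read_camera("top")[:,:,::-1]);cv2.imwrite("pics/side1.png",read_camera("side")[:,:,::-1])
E
```

```text
above t5.8 p [ 0.4936 -0.3081  0.2998] F [-0.12  0.77 -1.04] M [ 0.03 -0.01 -0.01] gap 0.0852 g 0
down t6.7 p [ 0.4939 -0.3101  0.1163] F [-0.23 -0.67  0.24] M [-0.04 -0.01 -0.01] gap 0.0850 g 0
g1 t7.2 p [ 0.4934 -0.3097  0.1162] F [-1.3   1.75  5.53] M [0.12 0.29 0.05] gap 0.0393 g 20
turn t9.3 p [ 0.4928 -0.3093  0.115 ] F [ 0.63 -0.02  0.32] M [-0.02 -0.03 -0.04] gap 0.0700 g 0
g2 t9.7 p [ 0.4932 -0.31    0.1154] F [ 1.   -1.65  0.44] M [-0.27 -0.16  0.01] gap 0.0391 g 21
g3 t9.9 p [ 0.4933 -0.3101  0.1157] F [ 0.16 -0.76  3.77] M [-0.3  -0.09  0.  ] gap 0.0380 g 80
```

```bash
python3 - <<'E'
from h import *
S=[.4928,-.3093];N=[.5634,-.0063]
movel([*S,.29],speed=.25);st("lift")
movel([*N,.29],Q(90),speed=.3);pause(.3);st("over")
cv2.imwrite("pics/top2.png",read_camera("top")[:,:,::-1]);a=read_camera("side")[:,:,::-1].copy();cv2.imwrite("pics/side2.png",a)
c=lambda i,x,y:cv2.resize(i[y:y+120,x:x+80],None,fx=5,fy=5,interpolation=cv2.INTER_CUBIC)
cv2.imwrite("pics/m3.png",np.hstack([c(cv2.imread("pics/top2.png"),290,120),c(a,280,95)]))
print(proj("top",[[*N,.153]]),proj("side",[[*N,.153]]))
E
```

```text
lift t10.8 p [ 0.4915 -0.3075  0.2875] F [-0.86  0.78 -4.52] M [0.02 0.02 0.04] gap 0.0383 g 83
over t12.4 p [ 0.5633 -0.0074  0.2901] F [ 0.09 -0.38 -3.61] M [-0.02  0.   -0.01] gap 0.0382 g 83
[[326.3809 190.0854]] [[321.413 183.556]]
```

View pics/m3.png

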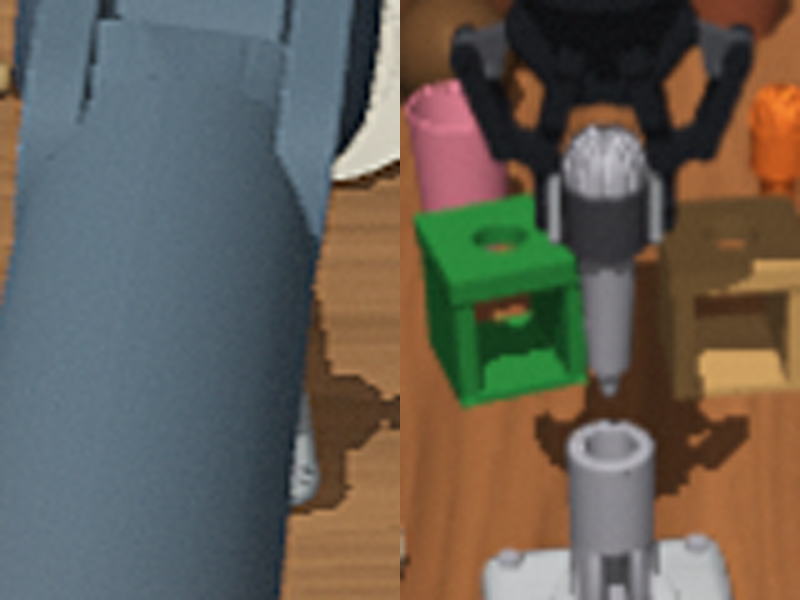

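```bash
cat >>h.py <<'E'
N=np.array([.5634,-.0063])
def F(n=12):
    return np.mean([(pause(.01),read_ft_force())[1] for _ in range(n)],0)
E
python3 - <<'E'
from h import *
movel([*N,.215],speed=.12);st("a");print(F())
movel([*N,.1987],speed=.06);st("gap25");print(F())
movel([*N,.1935],speed=.03);print(F())
movel([*N,.1915],speed=.02);print(F());st()
t=read_time_s();z=.1905
for d in(118.6,61.4,118.6):
    try:movel([*N,z],Q(d),speed=.01)
    except MotionError as e:print(e)
    f=F();p=read_eef_pos();print("%.1f"%(read_time_s()),d,z,np.array(p),f,np.round(read_ft_torque(),2))
    z-=.001
    if f[2]>8:break
E
```

```text
a t13.3 p [ 0.5636 -0.0063  0.2154] F [ 0.79  0.15 -3.65] M [ 0.02 -0.04 -0.06] gap 0.0381 g 83
[-0.0418  0.0162 -3.776 ]
gap25 t13.8 p [ 0.5634 -0.0065  0.1983] F [ 0.55 -0.43 -4.71] M [-0.15 -0.17  0.03] gap 0.0385 g 83
[ 0.5005 -0.647  -4.4643]
[ 1.1488 -1.5818 -4.716 ]
[ 1.3587 -2.2013 -4.1724]
 t14.7 p [ 0.5636 -0.0066  0.1916] F [ 1.74 -1.36 -4.68] M [-0.57 -0.31 -0.01] gap 0.0381 g 83
15.4 118.6 0.1905 [ 0.5637 -0.0066  0.1908] [ 1.1372 -2.4501 -2.9856] [-0.58 -0.34  0.02]
16.7 61.4 0.1895 [ 0.5635 -0.0067  0.1895] [ 1.4494 -3.8231 -3.5123] [-1.02 -0.48  0.01]
17.9 118.6 0.1885 [ 0.5637 -0.0065  0.1888] [ 1.6113 -3.9317 -1.5665] [-0.89 -0.37  0.  ]
```

```bash
python3 - <<'E'
from h import *
z=.1885
for dx,dy in((.0004,-.001),(.0007,-.0018)):
    movel([N[0]+dx,N[1]+dy,z],speed=.01);f=F();print("%.1f"%(read_time_s()),dx,dy,np.array(read_eef_pos()),f,np.round(read_ft_torque(),2))
E
```

```text
18.3 0.0004 -0.001 [ 0.5638 -0.0067  0.1887] [ 0.3684 -2.15    0.863 ] [-0.48 -0.15 -0.01]
18.6 0.0007 -0.0018 [ 0.5639 -0.0069  0.1885] [-0.718   0.3239  2.197 ] [0.15 0.11 0.03]
```

```bash
cat >>h.py <<'E'
N=np.array([.5639,-.0079])
E
python3 - <<'E'
from h import *
z=.1885;d=61.4
for i in range(7):
    z-=.001
    movel([*N,z],Q(d),speed=.01)
    f=F(8);p=np.array(read_eef_pos());print("%.1f"%(read_time_s()),d,"z %.4f"%z,p,"gap~%.4f"%(z-.0207-.153+(f[2]+3.9)/20000),f,np.round(read_ft_torque(),2))
    d=180-d
    if f[2]>13 or abs(f[:2]).max()>7:break
E
```

```text
19.9 61.4 z 0.1875 [ 0.5636 -0.0071  0.1869] gap~0.0139 [ 0.573   1.9227 -2.8732] [ 0.39 -0.26  0.08]
21.1 118.6 z 0.1865 [ 0.5639 -0.0071  0.1866] gap~0.0130 [-0.5375  4.2107 -0.6365] [ 1.07  0.02 -0.12]
22.3 61.400000000000006 z 0.1855 [ 0.5636 -0.0072  0.1856] gap~0.0120 [-1.4893  5.1067  0.6196] [1.09 0.41 0.12]
23.5 118.6 z 0.1845 [ 0.5639 -0.0072  0.1847] gap~0.0110 [-1.4146  5.0091  0.6607] [ 1.25  0.28 -0.15]
24.7 61.400000000000006 z 0.1835 [ 0.5636 -0.0072  0.1838] gap~0.0101 [-2.1849  5.0812  2.0098] [1.1  0.49 0.18]
25.9 118.6 z 0.1825 [ 0.5639 -0.0072  0.1829] gap~0.0091 [-2.2268  5.4769  2.2547] [ 1.2   0.37 -0.13]
27.2 61.400000000000006 z 0.1815 [ 0.5636 -0.0072  0.1821] gap~0.0082 [-2.7965  5.4442  3.7241] [1.15 0.65 0.25]
```

```bash
cat >>h.py <<'E'
N=np.array([.5637,-.0071])
E
python3 - <<'E'
from h import *
movel([*N,.1811],Q(118.6),speed=.01);print("%.1f"%read_time_s(),np.array(read_eef_pos()),F(8))
a=read_camera("side")[:,:,::-1].copy();cv2.imwrite("pics/side3.png",a)
cv2.imwrite("pics/m4.png",cv2.resize(a[130:220,280:370],None,fx=6,fy=6,interpolation=cv2.INTER_CUBIC))
dirn=np.array([.1214,-.9926])
for g in(.005,.009,.013,.018):
  print(g,((proj("side",[[*N,.153+g],[N[0],N[1]+.02,.153+g],[N[0],N[1]+.022,.153]])-[280,130]+.5)*6-.5).round(0).tolist())
E
```

```text
28.3 [ 0.5639 -0.0071  0.1815] [-2.1127  4.1213  3.756 ]
0.005 [[250.0, 313.0], [249.0, 342.0], [249.0, 354.0]]
0.009 [[250.0, 305.0], [249.0, 334.0], [249.0, 354.0]]
0.013 [[250.0, 297.0], [249.0, 326.0], [249.0, 354.0]]
0.018 [[250.0, 287.0], [249.0, 316.0], [249.0, 354.0]]
```

View pics/m4.png

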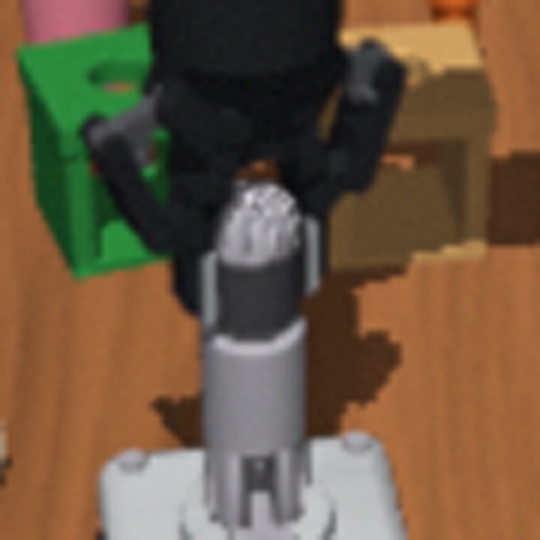

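```bash
python3 - <<'E'
from h import *
z=.1811;d=61.4;n=np.array([.5634,-.0064])
for i in range(3):
    z-=.0008
    movel([*n,z],Q(d),speed=.01)
    f=F(8);p=np.array(read_eef_pos());print("%.1f"%(read_time_s()),d,"z %.4f"%z,p,"gap~%.4f"%(p[2]-.0207-.153+(f[2]+3.9)/20000),f,np.round(read_ft_torque(),2))
    d=180-d
E
```

```text
29.6 61.4 z 0.1803 [ 0.5635 -0.007   0.1807] gap~0.0075 [-2.2664  3.0973  5.0617] [0.74 0.59 0.28]
30.9 118.6 z 0.1795 [ 0.5639 -0.0071  0.18  ] gap~0.0068 [-2.0423  2.545   5.4282] [ 0.71  0.39 -0.22]
32.1 61.400000000000006 z 0.1787 [ 0.5635 -0.007   0.1792] gap~0.0060 [-2.5412  2.7102  5.8592] [0.64 0.54 0.24]
```

```bash
python3 - <<'E'
from h import *
a=read_camera("side");b=cv2.imread("pics/side3.png")[:,:,::-1];o=cv2.imread("pics/side0.png")[:,:,::-1]
for nm,im in(("old",b),("new",a)):
    print(nm,im[168:194,320:326].mean((1,2)).round(0).astype(int).tolist())
cv2.imwrite("pics/side4.png",a[:,:,::-1])
for g in(.004,.005,.006,.007,.008,.009):print(g,proj("side",[[N[0],N[1]+.02,.153+g-.0005],[N[0],N[1]+.022,.1525]]).round(2).tolist())
E
```

```text
old [167, 162, 153, 146, 144, 130, 82, 57, 54, 55, 54, 54, 55, 55, 54, 54, 53, 61, 87, 162, 183, 152, 140, 138, 138, 138]
new [167, 162, 155, 152, 146, 139, 126, 78, 56, 53, 54, 54, 54, 54, 54, 54, 53, 52, 74, 154, 183, 153, 139, 138, 138, 138]
0.004 [[321.12, 187.02], [321.13, 188.81]]
0.005 [[321.11, 186.7], [321.13, 188.81]]
0.006 [[321.1, 186.37], [321.13, 188.81]]
0.007 [[321.1, 186.04], [321.13, 188.81]]
0.008 [[321.09, 185.72], [321.13, 188.81]]
0.009 [[321.08, 185.39], [321.13, 188.81]]
```

```bash
python3 - <<'E'
from h import *
move_gripper(.085);st("open")
p=read_eef_pos();movel([*N,.26],speed=.2);st("up")
move_ptp([.5065,.302,.2],Q(181));st("key above")
a=read_camera("side");cv2.imwrite("pics/side5.png",a[:,:,::-1])
print(a[168:194,320:326].mean((1,2)).round(0).astype(int).tolist())
t=read_camera("top");cv2.imwrite("pics/top5.png",t[:,:,::-1])
cv2.imwrite("pics/m5.png",np.hstack([cv2.resize(a[150:210,290:350],None,fx=6,fy=6,interpolation=cv2.INTER_CUBIC),cv2.resize(t[160:220,290:350],None,fx=6,fy=6,interpolation=cv2.INTER_CUBIC)]))
for g in(.005,.006,.007,.008,.009,.018):print(g,proj("side",[[*N,.153+g+.058],[N[0],N[1]+.02,.153+g],[N[0],N[1]+.02,.187+g],[N[0],N[1]+.022,.153]]).round(2)[:,1])
E
```

```text
open t32.6 p [ 0.5634 -0.0068  0.1786] F [ 0.35 -0.42  1.16] M [-0.01 -0.03  0.02] gap 0.0848 g 0
up t33.2 p [ 0.5633 -0.0068  0.2596] F [ 0.04  0.2  -0.2 ] M [0.01 0.02 0.07] gap 0.0852 g 0
key above t34.5 p [0.5068 0.3002 0.1993] F [-0.18  0.16  0.22] M [-0.02  0.   -0.03] gap 0.0851 g 0
[182, 168, 160, 155, 148, 145, 115, 72, 57, 56, 56, 56, 55, 57, 56, 55, 54, 56, 78, 165, 186, 151, 141, 142, 142, 141]
0.005 [162.28 186.53 175.2  188.65]
0.006 [161.93 186.21 174.86 188.65]
0.007 [161.58 185.88 174.52 188.65]
0.008 [161.23 185.55 174.18 188.65]
0.009 [160.88 185.22 173.84 188.65]
0.018 [157.73 182.26 170.75 188.65]
```

View pics/m5.png

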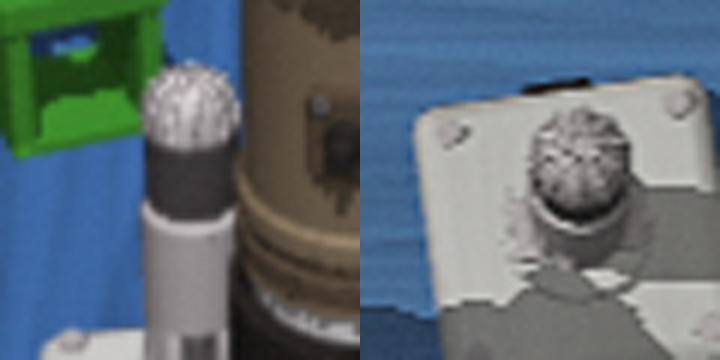

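The head is seated at a gap of about 7 mm, with its hub edge at row 174.3 in the side view, and it stays upright when released. Next I pick up the key.

```bash
cat >>h.py <<'E'
N=np.array([.5636,-.0070]);a=np.radians(6.97);u=np.array([np.sin(a),-np.cos(a)])
def kp(tip,z):  # tip beyond axis (m), TCP height
    return [*(N+u*(tip-.205)),z]
E
python3 - <<'E'
from h import *
K=[.5075,.302]
movel([*K,.06],speed=.25)
movel([*K,.024],speed=.1);st("down")
move_gripper(0,60);st("grip");move_gripper(0,110)
movel([*K,.2],speed=.25);st("lift")
movel(kp(-.07,.2),Q(96.97),speed=.25);st("turned")
movel(kp(-.07,.086),speed=.2);pause(.3);st("pre")
s=read_camera("side");t=read_camera("top")
pts=[[*(N+u*-.07),.062+dz] for dz in(0,.012)]
print(proj("top",pts),proj("side",pts))
cv2.imwrite("pics/m6.png",np.hstack([cv2.resize(t[130:230,230:350],None,fx=3.3,fy=3.3,interpolation=cv2.INTER_CUBIC),cv2.resize(s[160:260,270:390],None,fx=3.3,fy=3.3,interpolation=cv2.INTER_CUBIC)])[:,:,::-1])
cv2.imwrite("pics/top6.png",t[:,:,::-1]);cv2.imwrite("pics/side6.png",s[:,:,::-1])
E
```

```text
down t35.8 p [0.5075 0.3019 0.0239] F [-0.12  1.02 -0.32] M [-0.02 -0.01 -0.03] gap 0.0852 g 0
grip t36.4 p [0.5079 0.3027 0.0246] F [0.21 1.44 3.29] M [ 0.08  0.11 -0.01] gap 0.0209 g 60
lift t37.5 p [0.5054 0.3009 0.1974] F [ 0.18  0.96 -4.52] M [-0.03  0.23 -0.03] gap 0.0202 g 108
turned t39.1 p [0.53   0.2661 0.1996] F [ 0.17  0.35 -3.99] M [0.18 0.01 0.03] gap 0.0202 g 108
pre t40.1 p [0.5311 0.2664 0.0873] F [-1.14 -0.05 -4.09] M [0.13 0.01 0.02] gap 0.0202 g 108
[[300.1774 200.1386]
 [299.9204 199.3519]] [[324.7582 229.1066]
 [324.7059 225.537 ]]
```

View pics/m6.png

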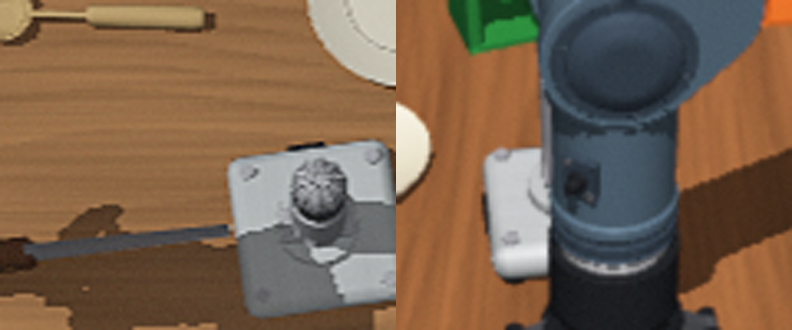

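```bash
python3 - <<'E'
from h import *
z=.0865;b=F();print(b)
for tip in(-.035,-.022,-.012,-.002,.005):
    movel(kp(tip,z),speed=.03);f=F(6)-b;print("%.1f"%read_time_s(),tip,np.array(read_eef_pos()),"along %.1f lat %.1f z %.1f"%(f[:2]@u,f[:2]@[-u[1],u[0]],f[2]),np.round(read_ft_torque(),2))
    if abs(f).max()>6:break
else:
  for z in(.0845,.0835,.0825):
    movel(kp(tip,z),speed=.02);f=F(6)-b;print("%.1f"%read_time_s(),z,np.array(read_eef_pos()),"along %.1f lat %.1f z %.1f"%(f[:2]@u,f[:2]@[-u[1],u[0]],f[2]),np.round(read_ft_torque(),2))
    if f[2]>3:break
E
```

```text
[ 0.2413 -0.1023 -3.7642]
41.7 -0.035 [0.5344 0.2317 0.0865] along -0.1 lat -0.0 z -0.0 [0.12 0.04 0.04]
42.3 -0.022 [0.5361 0.2184 0.0865] along -0.1 lat -0.2 z -0.3 [ 0.14  0.04 -0.02]
42.9 -0.012 [0.5373 0.2084 0.0865] along -0.2 lat -0.2 z 0.1 [ 0.14  0.05 -0.  ]
43.4 -0.002 [0.5385 0.1984 0.0865] along -0.3 lat -0.3 z -0.2 [0.18 0.02 0.03]
43.8 0.005 [0.5391 0.1914 0.0863] along -0.1 lat -0.2 z -1.2 [ 0.4   0.04 -0.02]
44.1 0.0845 [0.5394 0.1915 0.0845] along -0.3 lat -0.3 z -0.0 [0.15 0.08 0.  ]
44.4 0.0835 [0.5393 0.1915 0.0835] along -0.2 lat -0.5 z -0.3 [0.19 0.   0.01]
44.7 0.0825 [0.5395 0.1915 0.0826] along -0.5 lat -0.6 z 0.9 [0.02 0.01 0.01]
```

```bash
python3 - <<'E'
from h import *
b=np.array([.24,-.1,-3.76]);z=.0826
for tip in(.02,.035,.05,.065,.08,.095,.108,.118,.123):
    movel(kp(tip,z),speed=.03);f=F(3)-b;p=np.array(read_eef_pos());print("%.1f"%read_time_s(),tip,"act tip %.4f"%(((p[:2]-N)@u)+.205),"z %.4f"%p[2],"along %.1f lat %.1f z %.1f"%(f[:2]@u,f[:2]@[-u[1],u[0]],f[2]),np.round(read_ft_torque(),2))
    if abs(f[:2]@u)>40 or abs(f[2])>20 or abs(f[:2]@[-u[1],u[0]])>12:print("STOP");break
E
```

```text
45.4 0.02 act tip 0.0203 z 0.0826 along -0.3 lat -0.3 z 0.6 [-0.07 -0.    0.01]
46.1 0.035 act tip 0.0278 z 0.0829 along -9.9 lat -1.6 z 2.5 [ 1.63  0.4  -0.14]
46.8 0.05 act tip 0.0349 z 0.0832 along -19.7 lat -1.1 z 4.1 [ 3.17  0.51 -0.18]
47.4 0.065 act tip 0.0479 z 0.0833 along -22.1 lat -2.0 z 4.3 [ 3.51  0.63 -0.21]
48.1 0.08 act tip 0.0668 z 0.0831 along -16.0 lat -1.2 z 3.6 [ 2.52  0.38 -0.09]
48.8 0.095 act tip 0.0898 z 0.0830 along -5.7 lat 0.5 z 1.5 [ 0.98 -0.04  0.07]
49.4 0.108 act tip 0.1071 z 0.0827 along -3.4 lat -0.0 z 0.9 [ 0.7  -0.05  0.07]
49.9 0.118 act tip 0.1186 z 0.0826 along -3.2 lat 0.2 z 0.9 [0.54 0.04 0.  ]
50.2 0.123 act tip 0.1241 z 0.0826 along -1.4 lat 0.3 z 0.8 [0.38 0.06 0.03]
```

```bash
python3 - <<'E'
from h import *
move_gripper(.05);pause(.3);st("open")
p=kp(.124,.0826);movel([p[0],p[1],.2],speed=.15)
movel([.48,.35,.25],speed=.25);pause(.3);st("away")
s=read_camera("side");t=read_camera("top");print(s[160:194,320:326].mean((1,2)).round(0).astype(int).tolist())
for g in(.007,.018,.021,.024):print(g,proj("side",[[N[0],N[1]+.02,.187+g]]).round(2)[0,1])
print("tip px",proj("top",[[*(N+u*.124),.07]]),"handle rear",proj("top",[[*(N+u*(.124-.255)),.092]]))
cv2.imwrite("pics/m7.png",np.hstack([cv2.resize(t[140:240,250:370],None,fx=3.3,fy=3.3,interpolation=cv2.INTER_CUBIC),cv2.resize(s[150:250,260:380],None,fx=3.3,fy=3.3,interpolation=cv2.INTER_CUBIC)])[:,:,::-1])
E
```

```text
open t50.9 p [0.5537 0.0744 0.0826] F [-0.18 -0.21 -0.7 ] M [0.01 0.   0.04] gap 0.0500 g 0
away t53.5 p [0.4804 0.349  0.25  ] F [ 1.07 -0.66  0.33] M [0.04 0.01 0.02] gap 0.0497 g 0
[188, 192, 180, 178, 173, 164, 157, 154, 151, 140, 90, 60, 56, 57, 56, 57, 56, 57, 56, 56, 57, 64, 81, 110, 127, 129, 139, 174, 191, 160, 146, 145, 145, 146]
0.007 174.54
0.018 170.77
0.021 169.73
0.024 168.69
tip px [[373.0034 190.131 ]] handle rear [[275.9461 201.1994]]
```

View pics/m7.png

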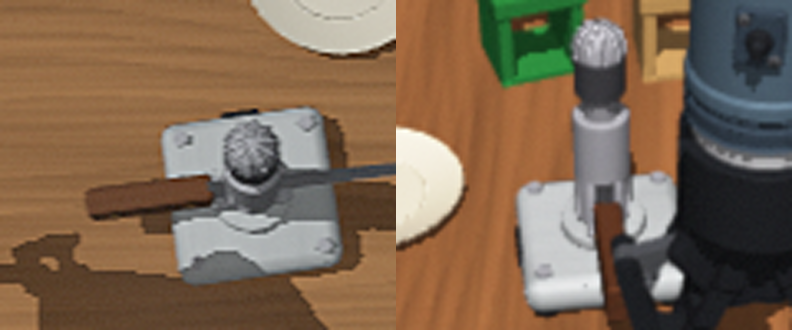

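```bash
python3 -c "
from h import *
print(sign_off(),read_time_s())"
```

```text
the job is handed in; nothing more can be done
the job is handed in; nothing more can be done
```

I seated the head at a gap of about 7 mm and it held when let go. The key then wedged it loose and was left in the slot, with the head standing upright on it about 20 to 21 mm over the mouth. I let go of everything and handed the job in with the clock at about 54 s; no verdict came back.

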